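# Clamp a gift box in the ribbon jig with the wing nut

## Robot

A 7-joint arm with a two-finger parallel gripper is mounted at the origin on a cart in front of the work surface, level with it; the furniture and walls round the work are solid. World frame = base frame: x ahead of the robot, y to its left, z up, the work surface at z = 0. Lengths are in m, angles in rad, forces in N, time in s.
With the tool pointing down it reaches from about 0.425 to 1.025 m from the base axis. Payload 9.4 kg.
Tool frame: the origin (TCP) lies midway between the tips of the shut fingers; the grasp point (between the pads) lies 19 mm behind it; z points along the fingers, y is the line along which they close (so a half turn about z gives the same grasp; the last joint's range is limited). The gripper opens to 85 mm and grips with 20 to 120 N. Pads are 22 mm wide; open, the fingers measure 114 mm over their backs; the gripper's body (76 mm by 85 mm) begins 54 mm behind the grasp point. The pads swing forward as they close: fully open they stand 13 mm farther back than shut.
Start: joints at [-1.188, 0.599, -0.003, 1.599, 0.002, 0.943, -0.08], TCP at [0.322, 0.65, 0.231] pointing down, gripper open.
Joint ranges: [-2.57, 2.57], [-0.35, 1.97], [-1.29, 1.29], [0.11, 2.56], [-1.05, 4.19], [0.11, 1.86], [-2.63, 2.63]. Speed limits (rad/s): [2.22, 2.22, 3.01, 3.01, 3.14, 3.14, 3.14].

## Interface

Orientations are given as a unit quaternion [x, y, z, w].
In Python, from plant import * gives the robot as it stands. The module is installed in compiled form; this text tells all that it offers.
- The arm moves only by the tool step_arm, never from a script. Its argument "deltas" is a list of rows, each a list of 3 entries, a list of its own where there are three numbers: the opening, from -1 (shut) to 1 (fully open), then the shift along the tool's x, y, z in m, then the turn, a rotation vector about the tool's x, y, z in rad. In form: [[jaw, [dx, dy, dz], [wx, wy, wz]], ...]. A call has 1 to 5 rows; each row is the pose to reach, as a shift and turn from the pose commanded when the call began, along the tool's axes at that moment; what a row does not reach only later rows make up. A row lasts 1/10 s, in which the tool goes at most 50 mm and 8.59 degrees, less where a joint would pass 70% of its speed; a pose out of reach is approached as far as the arm can. A call with a gripper value outside its range is refused whole. The fingers move at their own pace and stop on an object; "grip_force" is the grip in N (left out, the last holds). Time passes only in rows, so rows that repeat a pose let the fingers close. It gives the time, the measured TCP pose, the force and the opening at its end, in the units of the state.
- sense(): the state, without advancing time (a new reading comes with each control period).
- camera(name): name is "scene" or "top"; returns (picture, depth): 384x512x3 uint8, blue, green, red; 384x512 float32, m along the optical axis (not along the pixel's ray), 0 where there is no reading.
- camera_info(name): a dict with "K" (3x3 intrinsics, pixels), "D" ([k1, k2, p1, p2, k3] as OpenCV has them; the pictures are not rectified), "view" (4x4, takes a point from world to camera coordinates). Camera axes: x right, y up, looking along -z (the intrinsics and any distortion apply to the point x, -y, -z); pixel columns grow to the right and rows downward; lengths in m; the calibration is good to about 2 mm. A picture is of the moment at which its call begins. camera_info takes no time and is no camera call.
- sign_off(): hands the job in, once; it reports no verdict.
The state is a dict: "time_s": time; "joints": joint angles; "dq": joint speeds; "tau": joint torques, N m; "eef_pos": TCP position; "ee_rot": TCP orientation; "force": force on the tool from outside, world axes, zero at the start; "wrist_torque": the same for the moment, N m; "width": finger opening in m.
Only numpy, scipy, OpenCV 4.12 (cv2) and the standard library are available. Lean on these libraries where they do the work, as an engineer would, in place of code of your own. Each camera call takes 0.05 s, during which the arm holds its last target. There are 200 camera calls.

## Task

Get the little gift box held in the ribbon jig, using fingertip pushes only. First push the jig's sliding stop away from you until the box sits snug between the stop and the back fence; then screw the wing nut down clockwise (seen from above) by pushing its wings round with a fingertip, stroke after stroke, until it is tight and turns no further. Push gently, do not pinch, grip or lift anything, and leave the other things on the counter where they are.

Things in the scene. Friction and masses are not known exactly. Their poses are not given: they have to be found in the camera images.
- jig: Fixed plywood board 170 x 160 mm, 10 mm thick. Origin at counter height, 5 mm past the board's centre along x; x points away from the robot (slide direction, yaw varies), y left, z up. Aluminium back fence across the far end: near face at x=+68 mm, top 46 mm above the counter. Left: lane for the box, centre line y=+41 mm. Right: wing nut at x=+36, y=-45 mm; no finger room between nut and fence.
- slide_stop: Sliding stop, slides along the jig's x with about 2 N, up to 75 mm, stays where left. Origin 10 mm above the counter, at jig y=0, at x of the plate's front face (toward the fence); axes as the jig's. Upright plate centred at its y=+41 mm: 12 mm thick, 70 wide, top 46.5 mm above the counter; push its back face, x=-12 mm. Box snug: origin at jig x=+13 mm. Its low slotted tongue runs under the nut.
- wing_nut: Steel wing nut on an upright stud. Origin on its axis at the hub's underside, about 22 mm above the counter (sinks 3 mm as it tightens); this frame does not turn with the nut. Hub 22 mm across at the foot, 16 mm at its top 16 mm up. Two wings: discs on edge, 22 mm diameter, 5 mm thick, from 8 to 29 mm off the axis, 13 to 35 mm above the origin.
- wing_nut_turn (a joint): Turn of the wing nut, rad, 0 (loose) to 6.28 (tight, hard stop); grows clockwise seen from above. At value t the wings point along the jig's x axis turned by -t (one wing) and by pi - t (the other). It stays where it is left; turning takes 0.05 N m, about 2 to 3 N at a wing.
- gift_box: Small white gift box with a gold band, 55 x 55 mm, 43 mm high, loose, standing in the lane on the jig's board a few mm in front of the fence, nearly square to it. Origin at the centre of its underside.
- stamp: Bystander: seal stamp with turned red handle, standing, 25 mm across, 66 mm high. Origin at the centre of its underside.
- spool: Bystander: spool of gold ribbon, 62 mm across, 24 mm high. Origin at the centre of its underside.
- tin: Bystander: round green tin with a gold lid, 60 mm across, 64 mm high. Origin at the centre of its underside.
- counter_bell: Bystander: chrome counter bell on a black foot, 82 mm across, 56 mm high. Origin at the centre of its underside.
There are look-alikes about, which are no part of the job. Leave any orange look-alike of the gift_box alone.

How it is judged:
By the outcome, as a careful person would: the job done as asked, in the order asked, and still so for the second after the job is handed in, with the robot touching nothing.
It also fails if it takes over 72 s, if anything falls off the work surface, if the arm or the gripper's body presses on something with over 40 N, if the wrist force passes 120 N, or if a joint passes its speed limit or range.

## Working session

There is one attempt and no reset: what is moved stays moved. The work goes in short steps, Python scripts to look and compute and a tool call to move; the robot and the scene stay as the last step left them, time stands still between calls to the robot, and variables do not carry over. Pictures are saved under pics/ and viewed, on a budget of 10 in all, crops included, one or two more only if the job needs it, and the job is handed in when it is done.

Besides the shell and the picture viewer there is one more tool, called in YAML: its name, and indented under it one key for each argument. step_arm: Moves the arm, as the interface text tells. Its arguments: {"type":"object","properties":{"deltas":{"type":"array","items":{"type":"array"}},"grip_force":{"type":"number"}},"required":["deltas"]}

```bash
mkdir -p pics
cat > h.py <<'E'
from plant import *
import numpy as np, cv2
def shot(n):
    im,d=camera(n); im=np.array(im); d=np.array(d); np.savez('last_%s.npz'%n,im=im,d=d); return im,d
def load(n):
    z=np.load('last_%s.npz'%n); return z['im'],z['d']
def ray(n,uv):
    c=camera_info(n);K=np.array(c['K'],float);D=np.array(c['D'],float);V=np.array(c['view'],float)
    p=cv2.undistortPoints(np.array(uv,float).reshape(-1,1,2),K,D).reshape(-1,2)
    r=np.c_[p[:,0],-p[:,1],-np.ones(len(p))]
    R=V[:3,:3]; return -R.T@V[:3,3], r@R
def onz(n,uv,z):
    o,r=ray(n,uv); return o+r*((z-o[2])/r[:,2])[:,None]
def bydepth(n,uv,d):
    o,r=ray(n,uv); dd=np.array([d[int(v),int(u)] for u,v in uv]); return o+r*dd[:,None]
def proj(n,P):
    c=camera_info(n);V=np.array(c['view'],float);q=np.atleast_2d(P)@V[:3,:3].T+V[:3,3]
    q=q*[1,-1,-1]
    return cv2.projectPoints(q.reshape(-1,1,3),np.zeros(3),np.zeros(3),np.array(c['K'],float),np.array(c['D'],float))[0].reshape(-1,2)
E
python3 - <<'E'
from h import *
for n in('scene','top'):
    im,d=shot(n); cv2.imwrite('pics/%s0.png'%n,cv2.resize(im,(800,600)))
    print(n,ray(n,[[256,192]]),(d>0).mean())
print(sense())
E
```

```text
scene (array([0.00625292, 0.53486731, 0.60830746]), array([[ 0.56028553, -0.60643336, -0.56428099]])) 0.99609375
top (array([ 0.45448821, -0.04510682,  1.65101016]), array([[ 0.06033047, -0.01021891, -0.99814437]])) 0.9958699544270834
{'time_s': 0.1, 'joints': array([-1.18765214,  0.60007923, -0.00253504,  1.60004808,  0.00181658,
        0.9428931 , -0.0797776 ]), 'dq': array([ 0.00026252, -0.00168688, -0.00165338, -0.0002707 ,  0.00057056,
       -0.00175907, -0.0009316 ]), 'tau': array([ 4.70508880e-03, -7.77992678e+01,  1.56975165e+00, -2.58629662e+01,
        1.26718494e-02,  5.49256598e-03,  2.06815088e-05]), 'eef_pos': array([0.32159501, 0.64930292, 0.23047943]), 'ee_rot': array([ 2.27860826e-01,  9.73693450e-01, -7.07509276e-04, -8.82922426e-05]), 'force': array([ 0.10692858, -0.36342598,  0.11713074]), 'wrist_torque': array([-0.01992741,  0.02218955,  0.04974056]), 'width': 0.0853604283443857}
```

View pics/scene0.png

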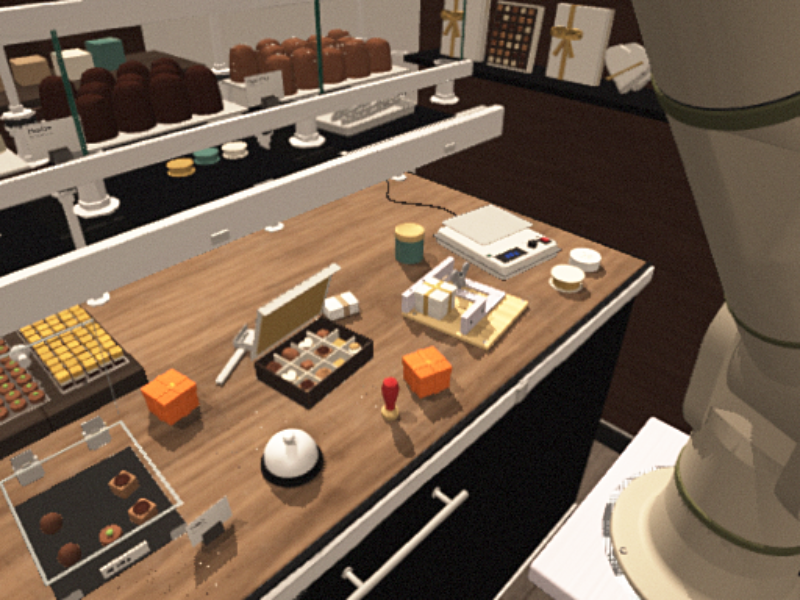

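View pics/top0.png

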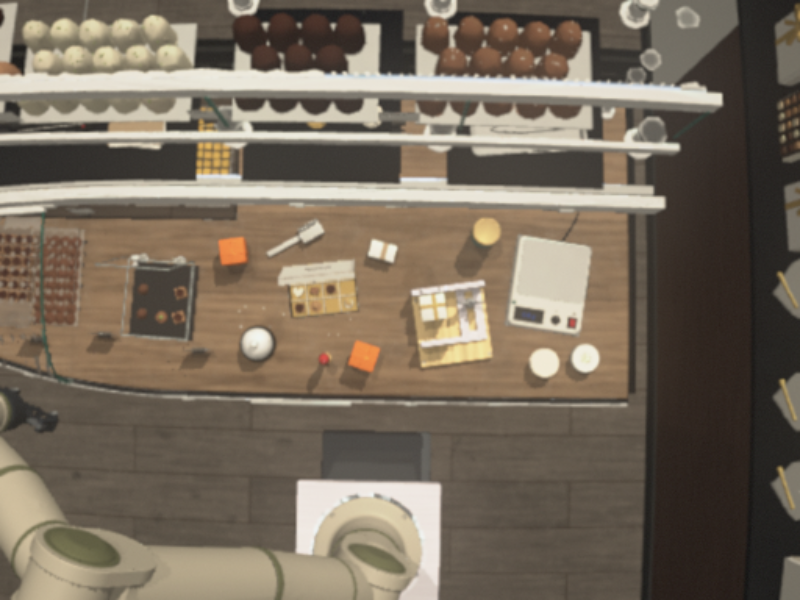

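The scene picture shows the jig at about (465,305) and the top picture shows it at about (452,325). The candidates for the gift box are:
- the white box with a gold band in the jig lane, top (432,305)
- a loose white box, top (382,250)
- two orange boxes, top (364,356) and (232,250)

The one in the lane fits the description. I'll confirm it with an enlarged crop and measure it.

Run:
```python
from h import *
t,dt=load('top'); s,ds=load('scene')
a=cv2.resize(t[172:242,256:322],(396,420),interpolation=cv2.INTER_CUBIC)
b=cv2.resize(s[160:226,250:342],(396,284),interpolation=cv2.INTER_CUBIC)
c=np.zeros((420,800,3),np.uint8); c[:,:396]=a; c[:284,400:796]=b
cv2.imwrite('pics/crop1.png',c)
# depth point cloud in jig area, top
uv=[(u,v) for v in range(172,242) for u in range(256,322)]
P=bydepth('top',uv,dt)
H=P[:,2].reshape(70,66)
print('z counter',np.median(H[-5:,:]))
np.set_printoptions(linewidth=300)
print((H[8:64:2,4:64:2]*1000).astype(int))
```

```text
z counter 0.0006501030752426029
[[   0    0 1651    1   -3   -1    5    1    1    2   -3    4    1   -1    0   -9    1   -7    3    0    0    0    6   50   48    7   10    0    0    1]
 [   0    0    1    0   -1    0   -2    3    2   -2   -3   -6    0   -1    0   38   36   48   44   46   43   43   49   45   50    0   -3    0    1    0]
 [   0   -3    5   -1    2    5   -4    2   47   49   49   52 1651   51   50   41   46   45   44   41   44   41   19   15    4    0   -1   11    3    5]
 [   0   -2   49   43   51   39   45   46   49   44   46   43   47   49   36   10   14   23   16   21   24   15   19   16   17    1    2    0    0   -2]
 [  -6    0   44   46   36   49   38   24    5   53   56   52   12   13   13    3   12   13   19   10   11   11   18   18   10   -2    1    2    0    0]
 [  -6    3    9   11   52   52   50   54   58   53   52   49   54   10    7   13   19   18   20    4   15   15   19   14   16   -2   -1    0    0    1]
 [   3   -4   11   11   39   52   59   57   54   56   47   50   48   10   11   11   13   17   15   22   33   41   13   12    0   -2   -5    0   -4   -
[... 2516 characters left out ...]
1   13   16   14   11   11    9    9    9   12   14   13    8   13   10   12   -2   -4]
 [   0    0    1    3    0    4   12   17    3    7   15   13   10    6    6    7    8    9    6    8   10    4    8    9   11    4   13    9    0   -2]
 [   0    5    0    0    1    4   13    8    9    6   11   13    7   15   14    6   12   11    3   14   12    7   10   14    2   -2    1   -3    7   -2]
 [   3    0   -3   -1   -3   15   13   14    2    6    6    8    7   16    8    5   12    2   -1    0    2    0   -1    0   -6    3    5   -1   -9    3]
 [  -1   -2    0   -3   -5    5    9   11    7   -1   -1   -7  -10   -4    5    3    6    1   -1    0    0   -4    3   -4    0   -2    1   -6   -5    1]]
```

View pics/crop1.png

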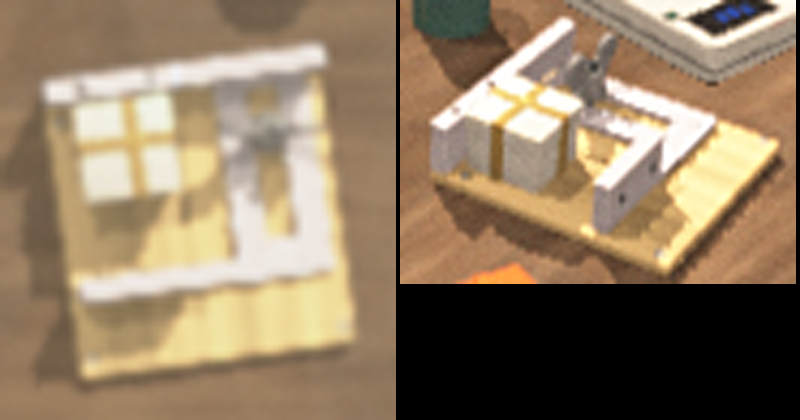

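The crop confirms it: in the lane stands a white box with a gold band, between the near upright plate (left panel, y≈280) and the fence (y≈70). The nut's wings are near left-panel (270,130). Next I'll measure the jig pose from both views.

```bash
cat > m.py <<'E'
from h import *
def cloud(n,box,lo,hi):
    im,d=load(n); u0,u1,v0,v1=box
    d=cv2.medianBlur(d.astype(np.float32),3)
    uv=[(u,v) for v in range(v0,v1) for u in range(u0,u1)]
    P=bydepth(n,uv,d); return P[(P[:,2]>lo)&(P[:,2]<hi)],np.array(uv)[(P[:,2]>lo)&(P[:,2]<hi)]
E
python3 - <<'E'
from m import *
np.set_printoptions(precision=4,suppress=True)
for n,box in(('top',(258,322,174,240)),('scene',(250,342,160,226))):
    P,_=cloud(n,box,.007,.075)
    P=P[(P[:,0]>.45)&(P[:,0]<.8)]
    # keep largest blob in 3mm grid
    g=np.zeros((120,120),np.uint8); ij=((P[:,:2]-[.5,-.4])/.003).astype(int)
    ok=((ij>=0)&(ij<120)).all(1); P=P[ok]; ij=ij[ok]; g[ij[:,0],ij[:,1]]=1
    k=cv2.morphologyEx(g,cv2.MORPH_CLOSE,np.ones((3,3)))
    _,l,st,_=cv2.connectedComponentsWithStats(k); b=1+st[1:,4].argmax(); P=P[l[ij[:,0],ij[:,1]]==b]
    r=cv2.minAreaRect((P[:,:2]*1000).astype(np.float32)); print(n,len(P),'rect',r); 
    print(cv2.boxPoints(r)/1000)
    T=P[(P[:,2]>.036)&(P[:,2]<.06)]
    g=np.zeros((120,120),np.uint8); ij=((T[:,:2]-[.5,-.4])/.003).astype(int); g[ij[:,0],ij[:,1]]=1
    nl,l,st,_=cv2.connectedComponentsWithStats(cv2.morphologyEx(g,cv2.MORPH_CLOSE,np.ones((3,3))))
    for b in range(1,nl):
        Q=T[l[ij[:,0],ij[:,1]]==b]
        if len(Q)>20: print(len(Q),'z',Q[:,2].mean(),cv2.minAreaRect((Q[:,:2]*1000).astype(np.float32)))
# box top & white edges in top view by hand-read crop corners (6x, origin 256,172)
def c(x,y): return [256+x/6,172+y/6]
print('near board corners z=.01',onz('top',[c(85,380),c(354,345)],.01))
print('fence top far-left,far-right, near-left,near-right',onz('top',[c(42,82),c(322,42),c(48,103),c(326,66)],.046))
print('plate top near-left, right',onz('top',[c(84,300)],.0465), onz('top',[c(80,280),c(235,257)],.0465))
print('box top corners',onz('top',[c(75,98),c(172,92),c(86,203),c(182,190)],.053))
E
```

```text
top 1222 rect ((540.76318359375, -170.30068969726562), (101.37496185302734, 165.23358154296875), 5.766216278076172)
[[ 0.482  -0.0932]
 [ 0.4986 -0.2576]
 [ 0.5995 -0.2474]
 [ 0.5829 -0.083 ]]
444 z 0.049257328271146116 ((551.9503173828125, -169.32046508789062), (70.48931884765625, 155.09774780273438), 9.471434593200684)
27 z 0.045585588984628965 ((550.5829467773438, -210.75860595703125), (35.531532287597656, 10.24606704711914), 85.58680725097656)
scene 1441 rect ((538.2149658203125, -169.66998291015625), (103.53121948242188, 161.07907104492188), 8.857608795166016)
[[ 0.4747 -0.0981]
 [ 0.4995 -0.2572]
 [ 0.6018 -0.2413]
 [ 0.577  -0.0821]]
532 z 0.04718199716160303 ((553.6043701171875, -167.66854858398438), (72.18626403808594, 160.65390014648438), 9.28698444366455)
71 z 0.04545496437613361 ((550.1416625976562, -214.98411560058594), (11.194986343383789, 55.21043395996094), 6.277512550354004)
near board corners z=.01 [[ 0.4051 -0.1136  0.01  ]
 [ 0.4278 -0.2684  0.01  ]]
fence top far-left,far-right, near-left,near-right [[ 0.5735 -0.0848  0.046 ]
 [ 0.5994 -0.2431  0.046 ]
 [ 0.5616 -0.0884  0.046 ]
 [ 0.5858 -0.2456  0.046 ]]
plate top near-left, right [[ 0.4511 -0.1107  0.0465]] [[ 0.4623 -0.1082  0.0465]
 [ 0.4768 -0.1954  0.0465]]
box top corners [[ 0.5643 -0.1034  0.053 ]
 [ 0.5688 -0.1579  0.053 ]
 [ 0.5054 -0.1106  0.053 ]
 [ 0.5138 -0.1644  0.053 ]]
```

Run:
```python
from m import *
np.set_printoptions(precision=4,suppress=True)
C={}
for n,box in(('top',(258,322,174,240)),('scene',(250,342,160,226))):
    P,_=cloud(n,box,.0065,.075)
    g=np.zeros((120,120),np.uint8); ij=((P[:,:2]-[.35,-.35])/.003).astype(int)
    ok=((ij>=0)&(ij<120)).all(1); P=P[ok]; ij=ij[ok]; g[ij[:,0],ij[:,1]]=1
    k=cv2.morphologyEx(g,cv2.MORPH_CLOSE,np.ones((3,3))); k=cv2.morphologyEx(k,cv2.MORPH_OPEN,np.ones((5,5)))
    _,l,st,_=cv2.connectedComponentsWithStats(k); b=1+st[1:,4].argmax(); P=P[l[ij[:,0],ij[:,1]]==b]; C[n]=P
    (c,s,a)=cv2.minAreaRect((P[:,:2]*1000).astype(np.float32)); print(n,len(P),c,s,a)
yaw=np.radians(9.3);R=np.array([[np.cos(yaw),-np.sin(yaw)],[np.sin(yaw),np.cos(yaw)]]);o=np.array([.507,-.178])
for n,P in C.items():
    J=(P[:,:2]-o)@R*1000; z=P[:,2]*1000
    def ext(m,name): print(n,name,m.sum(),'x',np.percentile(J[m,0],[2,50,98]),'y',np.percentile(J[m,1],[2,50,98]),'z',np.median(z[m]))
    ext(z<99,'all'); ext((z>38)&(z<52)&(J[:,0]>63),'fence'); ext((z>38)&(z<52)&(J[:,0]<-15)&(J[:,1]>-5),'plate')
    ext((z>46)&(J[:,0]>-5)&(J[:,0]<64)&(J[:,1]>5),'box')
    m=(z>32)&(J[:,0]<64)&(J[:,1]<-5)&(J[:,0]>0); ext(m,'nut')
    print(cv2.minAreaRect(J[m].astype(np.float32)),J[m].mean(0)); 
    if n=='scene': print(np.c_[J[m],z[m]][::3].astype(int).tolist())
```

```text
top 2250 (502.3282470703125, -177.17457580566406) (170.82211303710938, 161.18350219726562) 9.177131652832031
scene 2260 (504.1536560058594, -174.03131103515625) (171.8243865966797, 158.43368530273438) 9.275201797485352
top all 2250 x [-84.6639  -2.9202  77.0874] y [-73.3216   2.2015  78.0636] z 13.09802270531324
top fence 187 x [64.2372 73.2776 80.3907] y [-72.4291  10.7307  75.3002] z 45.30041692300446
top plate 70 x [-44.6503 -39.1139 -33.6   ] y [11.0624 45.7618 76.7575] z 46.259053851142156
top box 254 x [11.7914 37.0255 62.9177] y [14.4486 40.4462 66.4917] z 52.605090329034375
top nut 34 x [28.4054 35.9116 42.1145] y [-56.5745 -40.3667 -21.5288] z 42.77910423987241
((35.45288848876953, -38.90874481201172), (35.4620246887207, 13.488975524902344), 81.49690246582031) [ 35.7407 -40.0116]
scene all 2260 x [-84.5075  -0.7602  73.471 ] y [-64.646   37.1582  81.0454] z 14.915472850637213
scene fence 76 x [65.0335 74.7339 82.2991] y [17.4585 56.5971 80.0534] z 45.52484756007097
scene plate 97 x [-43.3825 -39.8355 -31.407 ] y [12.9684 51.6981 78.9272] z 45.114065461025035
scene box 257 x [12.4958 35.8767 62.6338] y [16.5426 45.091  68.4518] z 51.724213362034696
scene nut 77 x [31.1269 36.7396 41.8058] y [-64.1663 -37.4665 -17.1335] z 43.557966111621546
((34.66795349121094, -42.83769989013672), (53.28247833251953, 10.530210494995117), 80.51268005371094) [ 36.4111 -39.3784]
[[36, -60, 55], [33, -62, 52], [33, -63, 48], [35, -53, 49], [37, -52, 45], [33, -63, 41], [41, -35, 49], [34, -53, 43], [42, -19, 53], [37, -28, 51], [37, -46, 42], [34, -59, 36], [37, -23, 50], [36, -40, 42], [34, -55, 35], [37, -23, 47], [35, -38, 40], [34, -54, 32], [38, -19, 45], [37, -35, 37], [31, -42, 36], [37, -24, 39], [34, -36, 35], [39, -21, 37], [35, -32, 33], [40, -24, 32]]
```

Run:
```python
from m import *
np.set_printoptions(precision=3,suppress=True,linewidth=200)
for n in('top','scene'):
    P,_=cloud(n,(0,512,0,384),.1,.9)
    for x0 in np.arange(.3,.9,.1):
        print(n,round(x0,1),[ (lambda Q:(len(Q),round(float(Q[:,2].max()),2)) if len(Q)>3 else 0)(P[(P[:,0]>x0)&(P[:,0]<x0+.1)&(P[:,1]>y)&(P[:,1]<y+.1)]) for y in np.arange(.7,-.5,-.1)])
from scipy.spatial.transform import Rotation as R
s=sense();T=R.from_quat(s['ee_rot']).as_matrix()
yaw=np.radians(9.3);Rj=np.array([[np.cos(yaw),-np.sin(yaw)],[np.sin(yaw),np.cos(yaw)]]);o=np.array([.507,-.176])
w=o+Rj@[-.080,.041]
for p in ([.52,.50,.231],[.62,.25,.2],[.55,0,.2],[*w,.15]): print(p,T.T@(np.array(p)-s['eef_pos']))
print('turn',(R.from_matrix(T).inv()*R.from_matrix(np.array([[-np.sin(yaw),np.cos(yaw),0],[np.cos(yaw),np.sin(yaw),0],[0,0,-1]]))).as_rotvec())
```

```text
top 0.3 [(16, 0.29), (502, 0.45), (48, 0.65), (27, 0.69), 0, 0, 0, 0, 0, 0, 0, 0]
top 0.4 [(45, 0.16), (81, 0.16), 0, 0, 0, 0, 0, 0, 0, 0, 0, 0]
top 0.5 [(27, 0.18), 0, 0, (7, 0.23), (4, 0.21), 0, (178, 0.15), (84, 0.15), 0, 0, 0, 0]
top 0.6 [(134, 0.19), (86, 0.18), (9, 0.22), (25, 0.23), 0, 0, (39, 0.13), (73, 0.15), 0, 0, 0, 0]
top 0.7 [(609, 0.24), (823, 0.24), (780, 0.24), (794, 0.24), (724, 0.24), (714, 0.24), (844, 0.24), (830, 0.24), (749, 0.24), (736, 0.24), (832, 0.24), (810, 0.24)]
top 0.8 [(459, 0.36), (1318, 0.52), (1887, 0.52), (1924, 0.52), (1656, 0.51), (1944, 0.52), (2111, 0.52), (2125, 0.51), (1585, 0.52), (1919, 0.52), (2084, 0.52), (2002, 0.52)]
top 0.9 [(91, 0.33), (352, 0.42), (576, 0.39), (622, 0.39), (452, 0.39), (296, 0.38), (708, 0.39), (662, 0.39), (355, 0.33), (700, 0.39), (619, 0.39), (561, 0.38)]
scene 0.3 [0, 0, 0, 0, 0, 0, 0, 0, 0, 0, 0, 0]
scene 0.4 [0, 0, 0, 0, 0, 0, 0, 0, 0, 0, 0, 0]
scene 0.5 [0, 0, 0, (112, 0.23), (12, 0.23), 0, (348, 0.15), (107, 0.15), 0, 0, 0, 0]
scene 0.6 [0, 0, 0, (115, 0.23), 0, 0, (125, 0.13), (141, 0.15), 0, 0, 0, 0]
scene 0.7 [0, 0, 0, (1187, 0.24), (1922, 0.24), (1559, 0.24), (1416, 0.24), (1166, 0.24), (881, 0.24), (779, 0.24), (723, 0.24), (616, 0.24)]
scene 0.8 [0, 0, 0, (116, 0.23), (2316, 0.51), (4153, 0.51), (3346, 0.51), (2445, 0.5), (1507, 0.49), (1751, 0.48), (1348, 0.39), (1012, 0.39)]
scene 0.9 [0, 0, 0, 0, (325, 0.34), (456, 0.38), (835, 0.39), (424, 0.39), (138, 0.38), (467, 0.39), (313, 0.39), (176, 0.39)]
[0.52, 0.5, 0.231] [-0.244 -0.046 -0.   ]
[0.62, 0.25, 0.2] [-0.445 -0.225  0.031]
[0.55, 0, 0.2] [-0.493 -0.48   0.031]
[np.float64(0.4214257860222176), np.float64(-0.1484672213155898), 0.15] [-0.443 -0.671  0.081]
turn [-0.001  0.001  0.949]
```

step_arm:
  deltas:
    - [-1,[0,0,-0.045],[0,0,0]]
    - [-1,[0,0,-0.085],[0,0,0]]
    - [-1,[-0.04,-0.01,-0.085],[0,0,0]]
    - [-1,[-0.08,-0.02,-0.085],[0,0,0]]
    - [-1,[-0.12,-0.025,-0.085],[0,0,0]]
  grip_force: 20

```text
time_s: 0.6
eef_pos: [0.4187, 0.5728, 0.3164]
ee_rot: [0.227, 0.974, -0.0, 0.0]
force: [0.6, -0.2, 0.3]
width: 0.0123
```

step_arm:
  deltas:
    - [-1,[-0.039,-0.019,0],[0,0,0]]
    - [-1,[-0.078,-0.039,0],[0,0,0]]
    - [-1,[-0.116,-0.058,0],[0,0,0]]
    - [-1,[-0.155,-0.078,0],[0,0,0]]
    - [-1,[-0.194,-0.097,0],[0,0,0]]

```text
time_s: 1.1
eef_pos: [0.5496, 0.3993, 0.316]
ee_rot: [0.228, 0.974, -0.0, -0.0]
force: [0.9, -0.0, 0.0]
width: 0.0
```

step_arm:
  deltas:
    - [-1,[-0.02,-0.041,0],[0,0,0]]
    - [-1,[-0.041,-0.082,0],[0,0,0]]
    - [-1,[-0.061,-0.124,0],[0,0,0]]
    - [-1,[-0.082,-0.165,0],[0,0,0]]
    - [-1,[-0.102,-0.206,0],[0,0,0]]

```text
time_s: 1.6
eef_pos: [0.5486, 0.1692, 0.3161]
ee_rot: [0.228, 0.974, -0.0, -0.0]
force: [1.8, -0.3, 0.3]
width: 0.0002
```

step_arm:
  deltas:
    - [-1,[-0.006,-0.044,0],[0,0,0]]
    - [-1,[-0.012,-0.088,0],[0,0,0]]
    - [-1,[-0.018,-0.131,0],[0,0,0]]
    - [-1,[-0.024,-0.175,0],[0,0,0]]
    - [-1,[-0.03,-0.219,0],[0,0,0]]

```text
time_s: 2.1
eef_pos: [0.4777, -0.04, 0.3162]
ee_rot: [0.228, 0.974, 0.0, -0.0]
force: [1.9, -0.4, 0.3]
width: 0.0002
```

step_arm:
  deltas:
    - [-1,[0,0,0],[0,0,0.15]]
    - [-1,[0,0,0],[0,0,0.3]]
    - [-1,[0,0,0],[0,0,0.45]]
    - [-1,[0,0,0],[0,0,0.6]]
    - [-1,[0,0,0],[0,0,0.75]]

```text
time_s: 2.6
eef_pos: [0.4784, -0.0385, 0.3161]
ee_rot: [0.571, 0.821, -0.0, -0.0]
force: [0.7, 0.9, 0.5]
width: 0.0002
```

step_arm:
  deltas:
    - [-1,[0,0,0],[0,0,0.1]]
    - [-1,[0,0,0],[0,0,0.199]]
    - [-1,[0,0,0],[0,0,0.199]]

```text
time_s: 2.9
eef_pos: [0.4785, -0.0383, 0.3161]
ee_rot: [0.648, 0.762, -0.0, -0.0]
force: [0.3, 0.1, 0.3]
width: 0.0003
```

step_arm:
  deltas:
    - [-1,[-0.033,-0.023,0.01],[0,0,0]]
    - [-1,[-0.066,-0.046,0.03],[0,0,0]]
    - [-1,[-0.1,-0.069,0.07],[0,0,0]]
    - [-1,[-0.1,-0.069,0.12],[0,0,0]]
    - [-1,[-0.1,-0.069,0.17],[0,0,0]]

```text
time_s: 3.4
eef_pos: [0.4266, -0.1497, 0.1509]
ee_rot: [0.647, 0.762, 0.0, 0.001]
force: [1.5, 1.1, -0.4]
width: 0.0
```

```bash
cat > j.py <<'E'
from m import *
from scipy.spatial.transform import Rotation as R
yaw=np.radians(9.3);Rj=np.array([[np.cos(yaw),-np.sin(yaw)],[np.sin(yaw),np.cos(yaw)]]);o=np.array([.507,-.176])
def tj():
    s=sense(); p=s['eef_pos']; print('t',s['time_s'],'TCP jig mm',((p[:2]-o)@Rj*1000).round(1),'z',round(p[2]*1000,1),'toolx yaw',np.degrees(np.arctan2(*R.from_quat(s['ee_rot']).as_matrix()[1::-1,0])).round(1),'F',s['force'].round(1))
E
python3 - <<'E'
from j import *
tj()
t,_=shot('top'); s,_=shot('scene')
a=cv2.resize(t[172:242,256:322],(396,420),interpolation=cv2.INTER_CUBIC)
b=cv2.resize(s[130:230,230:330],(400,400),interpolation=cv2.INTER_CUBIC)
c=np.zeros((420,800,3),np.uint8); c[:,:396]=a; c[:400,400:]=b
cv2.imwrite('pics/c2.png',c)
E
```

```text
t 3.4 TCP jig mm [-75.1  38.9] z 150.9 toolx yaw 99.3 F [ 1.5  1.1 -0.4]
```

View pics/c2.png

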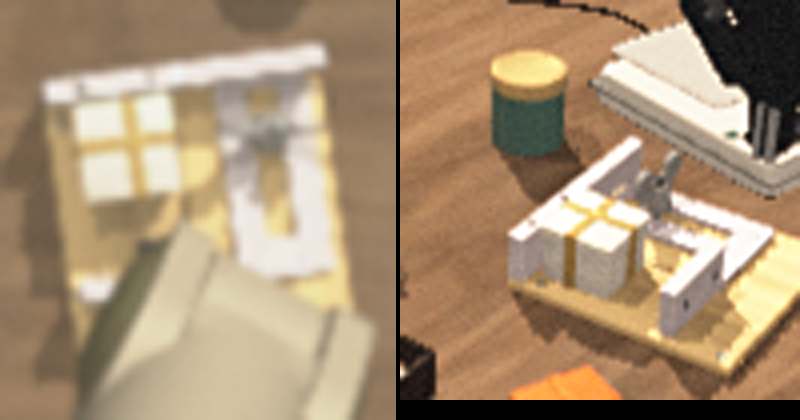

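The hand is above the near side of the board, behind the stop plate, and both the stop and the box are untouched. I'll go down and push.

step_arm:
  deltas:
    - [-1,[0.002,0,0.045],[0,0,0]]
    - [-1,[0.002,0,0.09],[0,0,0]]
    - [-1,[0.002,0,0.122],[0,0,0]]
    - [-1,[0.002,0,0.122],[0,0,0]]

```text
time_s: 3.9
eef_pos: [0.4264, -0.1457, 0.0284]
ee_rot: [0.647, 0.763, -0.0, -0.002]
force: [1.1, 0.6, 0.9]
width: -0.0
```

step_arm:
  deltas:
    - [-1,[0,0.008,0],[0,0,0]]
    - [-1,[0,0.016,0],[0,0,0]]
    - [-1,[0,0.024,0],[0,0,0]]
    - [-1,[0,0.032,0],[0,0,0]]
    - [-1,[0,0.04,0],[0,0,0]]

```text
time_s: 4.4
eef_pos: [0.4668, -0.1395, 0.0306]
ee_rot: [0.647, 0.762, 0.0, 0.0]
force: [-2.3, -0.8, 1.4]
width: 0.0001
```

step_arm:
  deltas:
    - [-1,[0,0.004,0],[0,0,0]]
    - [-1,[0,0.008,0],[0,0,0]]
    - [-1,[0,0.012,0],[0,0,0]]
    - [-1,[0,0.015,0],[0,0,0]]
    - [-1,[0,0.015,0],[0,0,0]]

```text
time_s: 4.9
eef_pos: [0.4813, -0.1372, 0.0295]
ee_rot: [0.647, 0.762, 0.0, 0.0]
force: [-0.1, -0.4, -0.6]
width: -0.0001
```

```bash
cat > stop.py <<'E'
from j import *
tj(); shot('scene')
P,_=cloud('scene',(230,345,150,230),.036,.051)
J=(P[:,:2]-o)@Rj*1000
m=(J[:,0]<12)&(J[:,0]>-60)&(J[:,1]>8)&(J[:,1]<80)
print('stop-ish',m.sum(),np.percentile(J[m,0],[2,25,50,75,98]))
P,_=cloud('scene',(230,345,150,230),.049,.06); J=(P[:,:2]-o)@Rj*1000; m=(J[:,1]>8)&(J[:,1]<75)
print('box top x',np.percentile(J[m,0],[2,50,98]),np.percentile(J[m,1],[2,98]))
E
python3 stop.py
```

```text
t 4.9 TCP jig mm [-19.1  42.4] z 29.5 toolx yaw 99.3 F [-0.1 -0.4 -0.6]
stop-ish 132 [-32.56266936 -17.72991931  -4.6978645    2.33111737  11.69416129]
box top x [-32.95287702  34.12404442  64.64384968] [15.45772153 65.51005788]
```

step_arm:
  deltas:
    - [-1,[0,0.002,0],[0,0,0]]
    - [-1,[0,0.004,0],[0,0,0]]
    - [-1,[0,0.006,0],[0,0,0]]

```text
time_s: 5.25
eef_pos: [0.4865, -0.1365, 0.0296]
ee_rot: [0.648, 0.762, -0.0, -0.0]
force: [-1.9, -0.9, -1.1]
width: -0.0001
```

step_arm:
  deltas:
    - [-1,[0,0.002,0],[0,0,0]]
    - [-1,[0,0.003,0],[0,0,0]]

```text
time_s: 5.45
eef_pos: [0.4896, -0.136, 0.0296]
ee_rot: [0.648, 0.762, -0.0, 0.0]
force: [-1.9, -2.9, -1.0]
width: 0.0003
```

Run:
```python
from j import *
tj()
s,_=shot('scene')
cv2.imwrite('pics/c3.png',cv2.resize(s[140:230,240:340],(800,720),interpolation=cv2.INTER_CUBIC)[:600])
```

```text
t 5.45 TCP jig mm [-10.7  42.2] z 29.6 toolx yaw 99.3 F [-1.9 -2.9 -1. ]
```

View pics/c3.png

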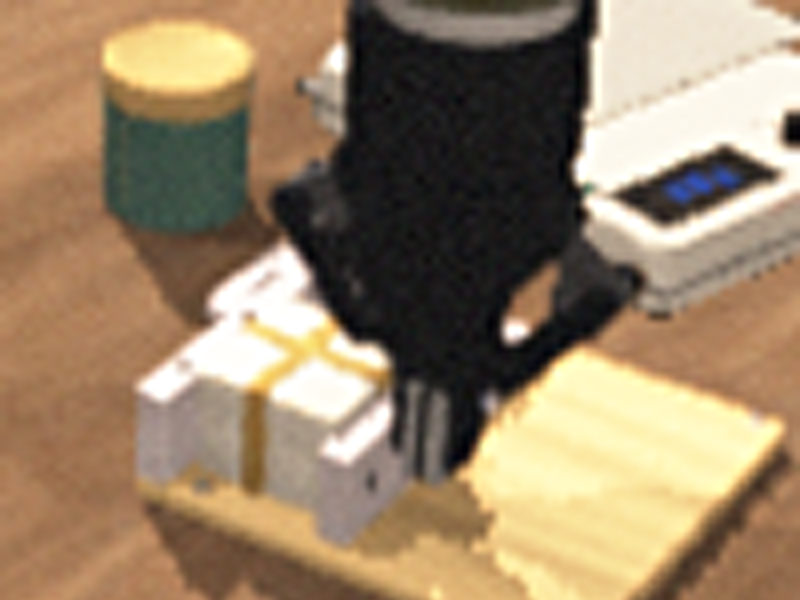

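The stop plate is now against the box, or within a millimetre or so of it, with the box next to the fence at about (200,400). I'll continue in 1 mm steps until the force rises.

step_arm:
  deltas:
    - [-1,[0,0.001,0],[0,0,0]]
    - [-1,[0,0.002,0],[0,0,0]]

```text
time_s: 5.7
eef_pos: [0.4915, -0.1357, 0.0296]
ee_rot: [0.648, 0.762, -0.0, 0.0]
force: [-2.4, -1.8, -1.2]
width: -0.0003
```

step_arm:
  deltas:
    - [-1,[0,0.001,0],[0,0,0]]
    - [-1,[0,0.001,0],[0,0,0]]

```text
time_s: 5.9
eef_pos: [0.4916, -0.1356, 0.0296]
ee_rot: [0.648, 0.762, -0.0, -0.001]
force: [-5.0, -2.8, -0.2]
width: 0.0001
```

step_arm:
  deltas:
    - [-1,[0,0.001,0],[0,0,0]]
    - [-1,[0,0.001,0],[0,0,0]]

```text
time_s: 6.1
eef_pos: [0.4917, -0.1356, 0.0296]
ee_rot: [0.648, 0.762, -0.001, -0.001]
force: [-6.4, -3.4, 2.4]
width: 0.0
```

The stop stalled: the last 2 mm of command moved it 0.2 mm, and the force rose to about 7 N, so the box is snug. Next I'll retreat, lift, and go to the near side of the left wing.

step_arm:
  deltas:
    - [-1,[0,-0.008,0],[0,0,0]]
    - [-1,[0,-0.016,0],[0,0,0]]
    - [-1,[0,-0.018,-0.045],[0,0,0]]
    - [-1,[0,-0.018,-0.09],[0,0,0]]
    - [-1,[-0.04,0.0,-0.09],[0,0,0]]

```text
time_s: 6.6
eef_pos: [0.5, -0.1702, 0.1242]
ee_rot: [0.645, 0.764, 0.002, 0.001]
force: [2.2, -0.0, -0.1]
width: 0.0
```

Run:
```python
from j import *
tj(); shot('scene')
P,uv=cloud('scene',(230,345,150,230),.032,.062); J=(P[:,:2]-o)@Rj*1000; z=P[:,2]*1000
m=(J[:,0]>0)&(J[:,0]<64)&(J[:,1]<-5)&(J[:,1]>-80); print('nut',m.sum(),np.c_[J[m],z[m]].astype(int).tolist())
m=(z<49)&(J[:,0]>-20)&(J[:,0]<12)&(J[:,1]>8); print('plate x',m.sum(),np.percentile(J[m,0],[5,50,95]))
m=(z>49)&(J[:,0]>5)&(J[:,1]>8); print('box x',m.sum(),np.percentile(J[m,0],[2,50,98]))
```

```text
t 6.6 TCP jig mm [-6.   6.9] z 124.2 toolx yaw 99.7 F [ 2.2 -0.  -0.1]
nut 86 [[36, -63, 55], [37, -72, 50], [37, -59, 53], [34, -61, 53], [33, -63, 52], [36, -76, 45], [38, -55, 51], [35, -57, 51], [34, -60, 50], [33, -65, 48], [35, -75, 43], [37, -53, 49], [34, -56, 49], [33, -59, 47], [33, -65, 45], [39, -53, 45], [36, -53, 46], [34, -54, 46], [33, -60, 43], [33, -65, 41], [40, -24, 56], [40, -29, 53], [38, -32, 52], [41, -50, 42], [37, -49, 44], [35, -51, 44], [34, -56, 42], [34, -62, 39], [32, -65, 38], [41, -21, 54], [39, -22, 54], [37, -24, 54], [37, -30, 51], [37, -36, 48], [36, -41, 45], [36, -48, 42], [35, -52, 40], [34, -56, 39], [34, -62, 36], [40, -19, 52], [38, -21, 52], [37, -25, 50], [36, -30, 48], [36, -35, 45], [35, -40, 43], [34, -44, 41], [34, -50, 39], [34, -56, 35], [39, -17, 50], [37, -19, 49], [36, -24, 47], [36, -30, 44], [35, -34, 43], [35, -41, 39], [33, -43, 39], [32, -46, 38], [34, -57, 32], [43, -18, 45], [38, -16, 47], [36, -19, 47], [37, -26, 42], [36, -31, 41], [35, -34, 39], [35, -40, 37], [32, -41, 37], [30, -43, 36], [42, -17, 42], [38, -17, 44], [36, -19, 43], [37, -27, 39], [36, -30, 38], [35, -36, 35], [33, -38, 35], [31, -40, 34], [29, -43, 34], [28, -47, 32], [39, -19, 39], [38, -24, 37], [37, -27, 36], [35, -30, 35], [34, -34, 33], [32, -36, 33], [30, -37, 33], [39, -25, 33], [37, -27, 32], [35, -30, 32]]
plate x 127 [-16.29403482   4.82280728  11.17275263]
box x 242 [17.18960117 42.2673562  68.80862669]
```

step_arm:
  deltas:
    - [-1,[-0.025,0.021,0],[0,0,0]]
    - [-1,[-0.025,0.021,0.045],[0,0,0]]
    - [-1,[-0.025,0.021,0.08],[0,0,0]]
    - [-1,[-0.025,0.021,0.08],[0,0,0]]

```text
time_s: 7.05
eef_pos: [0.5225, -0.1953, 0.036]
ee_rot: [0.648, 0.762, -0.001, -0.003]
force: [-0.0, 0.9, -0.2]
width: 0.0002
```

```bash
python3 -c "
from j import *
tj()"
```

```text
t 7.05 TCP jig mm [ 12.2 -21.5] z 36.0 toolx yaw 99.3 F [-0.   0.9 -0.2]
```

step_arm:
  deltas:
    - [-1,[0.004,0.007,-0.006],[0,0,0]]
    - [-1,[0.005,0.013,-0.006],[0,0,0]]
    - [-1,[0.006,0.018,-0.006],[0,0,0]]
    - [-1,[0.005,0.023,-0.006],[0,0,0]]

```text
time_s: 7.45
eef_pos: [0.5475, -0.1865, 0.047]
ee_rot: [0.647, 0.762, 0.001, 0.0]
force: [-2.2, 1.9, 2.4]
width: -0.0001
```

step_arm:
  deltas:
    - [-1,[-0.003,0.004,0],[0,0,0]]
    - [-1,[-0.006,0.007,0],[0,0,0]]
    - [-1,[-0.006,0.007,0],[0,0,0]]

```text
time_s: 7.75
eef_pos: [0.5557, -0.1919, 0.0459]
ee_rot: [0.647, 0.762, 0.0, 0.0]
force: [-0.9, 2.2, 1.3]
width: 0.0
```

```bash
cat > nut.py <<'E'
from j import *
tj(); s,_=shot('scene')
P,uv=cloud('scene',(230,345,140,230),.036,.062); J=(P[:,:2]-o)@Rj*1000; z=P[:,2]*1000
m=(J[:,0]>0)&(J[:,0]<66)&(J[:,1]<-8)&(J[:,1]>-85); J=J[m].astype(np.float32)
print(len(J),'mean',J.mean(0),cv2.fitLine(J,cv2.DIST_HUBER,0,.01,.01).ravel().round(2))
cv2.imwrite('pics/n.png',cv2.resize(s[135:215,255:335],(600,600),interpolation=cv2.INTER_CUBIC))
E
python3 nut.py; mv pics/n.png pics/n1.png
```

```text
t 7.75 TCP jig mm [ 45.4 -23.5] z 45.9 toolx yaw 99.3 F [-0.9  2.2  1.3]
94 mean [ 32.586987 -36.744694] [  0.49   0.87  30.05 -40.11]
```

View pics/n1.png

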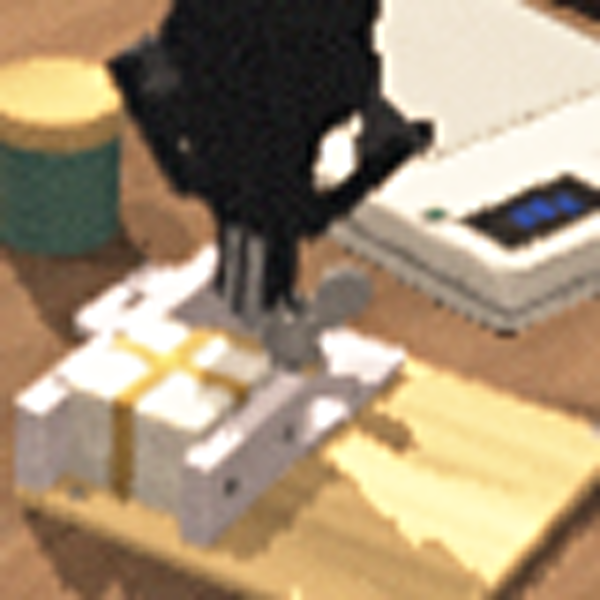

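The wings are now diagonal: the right wing is at about (345,290) and swung towards the near side. I'll lift over and come down behind the right wing.

step_arm:
  deltas:
    - [-1,[0.002,-0.005,-0.01],[0,0,0]]
    - [-1,[0.002,-0.006,-0.05],[0,0,0]]
    - [-1,[-0.035,-0.009,-0.05],[0,0,0]]
    - [-1,[-0.053,-0.009,-0.05],[0,0,0]]
    - [-1,[-0.053,-0.009,-0.05],[0,0,0]]

```text
time_s: 8.3
eef_pos: [0.5538, -0.2498, 0.0962]
ee_rot: [0.649, 0.76, -0.001, 0.001]
force: [-0.9, -0.4, -0.2]
width: -0.0003
```

```bash
python3 nut.py; mv pics/n.png pics/n2.png
```

```text
t 8.3 TCP jig mm [ 34.3 -80.4] z 96.2 toolx yaw 99.0 F [-0.9 -0.4 -0.2]
100 mean [ 37.132416 -43.13411 ] [  0.84   0.54  37.16 -43.14]
```

View pics/n2.png

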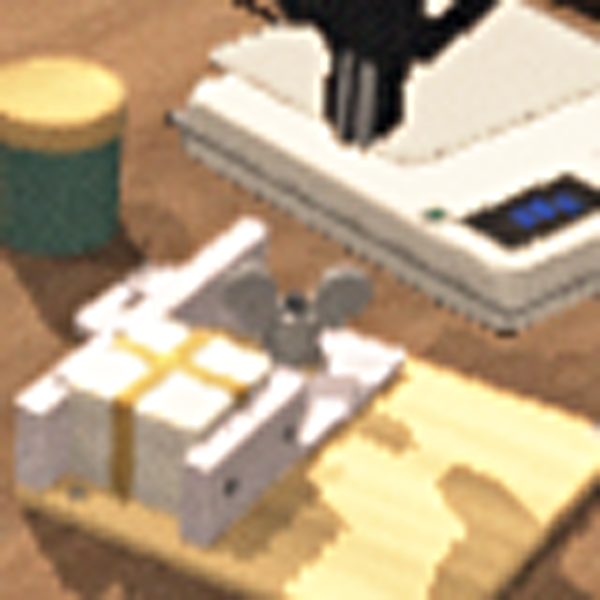

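The view is clear and the wing axis sits at about 33° to jig x, with the left wing at (245,295) and the right wing at (345,295). Now I'll come down behind the right wing.

step_arm:
  deltas:
    - [-1,[0.003,0.001,0.03],[0,0,0]]
    - [-1,[0.004,0.001,0.054],[0,0,0]]
    - [-1,[0.004,0.001,0.054],[0,0,0]]

```text
time_s: 8.65
eef_pos: [0.5524, -0.2398, 0.0386]
ee_rot: [0.647, 0.762, -0.001, -0.003]
force: [-1.4, -0.3, 0.4]
width: -0.0
```

```bash
python3 -c "
from j import *
tj()"
```

```text
t 8.65 TCP jig mm [ 34.5 -70.3] z 38.6 toolx yaw 99.3 F [-1.4 -0.3  0.4]
```

step_arm:
  deltas:
    - [-1,[0.004,-0.003,-0.003],[0,0,0]]
    - [-1,[0.008,-0.006,-0.003],[0,0,0]]
    - [-1,[0.01,-0.01,-0.003],[0,0,0]]
    - [-1,[0.012,-0.013,-0.003],[0,0,0]]
    - [-1,[0.012,-0.013,-0.003],[0,0,0]]

```text
time_s: 9.15
eef_pos: [0.5395, -0.232, 0.0454]
ee_rot: [0.648, 0.762, 0.0, 0.0]
force: [0.9, -1.8, 0.6]
width: 0.0
```

```bash
python3 nut.py
```

```text
t 9.15 TCP jig mm [ 23.  -60.5] z 45.4 toolx yaw 99.3 F [ 0.9 -1.8  0.6]
125 mean [ 31.92302 -45.30851] [  0.99   0.1   35.34 -43.74]
```

step_arm:
  deltas:
    - [-1,[0.002,-0.007,0.002],[0,0,0]]
    - [-1,[0.004,-0.013,0.002],[0,0,0]]
    - [-1,[0.007,-0.015,0.002],[0,0,0]]
    - [-1,[0.009,-0.016,0.002],[0,0,0]]
    - [-1,[0.009,-0.016,0.002],[0,0,0]]

```text
time_s: 9.7
eef_pos: [0.5219, -0.2252, 0.0425]
ee_rot: [0.647, 0.762, -0.0, -0.001]
force: [-0.7, -1.4, -0.3]
width: 0.0
```

```bash
python3 nut.py
```

```text
t 9.7 TCP jig mm [  6.8 -51. ] z 42.5 toolx yaw 99.3 F [-0.7 -1.4 -0.3]
113 mean [ 29.184484 -41.968304] [  0.98  -0.2   31.37 -42.72]
```

step_arm:
  deltas:
    - [-1,[0.005,0.002,0],[0,0,0]]
    - [-1,[0.008,0.004,0],[0,0,0]]
    - [-1,[0.011,0.006,0],[0,0,0]]
    - [-1,[0.013,0.009,0],[0,0,0]]
    - [-1,[0.015,0.012,0],[0,0,0]]

```text
time_s: 10.25
eef_pos: [0.5314, -0.2083, 0.0424]
ee_rot: [0.647, 0.762, -0.0, -0.001]
force: [-3.2, -1.9, -2.0]
width: 0.0001
```

step_arm:
  deltas:
    - [-1,[0.006,0.003,0],[0,0,0]]
    - [-1,[0.013,0.004,0],[0,0,0]]
    - [-1,[0.019,0.007,0],[0,0,0]]
    - [-1,[0.02,0.011,0],[0,0,0]]
    - [-1,[0.02,0.011,0],[0,0,0]]

```text
time_s: 10.75
eef_pos: [0.5406, -0.1862, 0.0427]
ee_rot: [0.647, 0.763, 0.0, 0.0]
force: [-1.2, 2.3, 0.8]
width: 0.0002
```

```bash
python3 nut.py; mv pics/n.png pics/n3.png
```

```text
t 10.75 TCP jig mm [ 31.5 -15.5] z 42.7 toolx yaw 99.4 F [-1.2  2.3  0.8]
29 mean [ 27.056255 -44.804375] [  0.16  -0.99  26.82 -48.87]
```

View pics/n3.png

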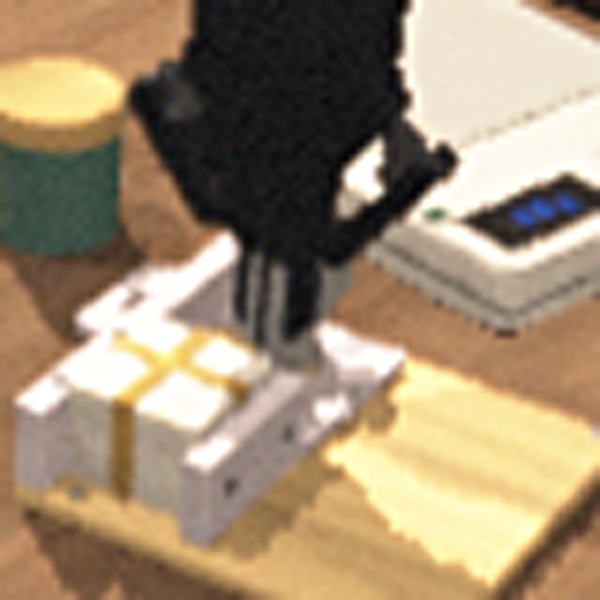

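The finger is in front of the nut with a wing edge visible at (330,290). Stop, box and tin are unmoved. I'll continue the stroke.

step_arm:
  deltas:
    - [-1,[-0.001,0.004,0],[0,0,0]]
    - [-1,[-0.003,0.008,0],[0,0,0]]
    - [-1,[-0.006,0.011,0],[0,0,0]]
    - [-1,[-0.008,0.014,0],[0,0,0]]
    - [-1,[-0.008,0.014,0],[0,0,0]]

```text
time_s: 11.3
eef_pos: [0.5552, -0.1936, 0.0425]
ee_rot: [0.648, 0.762, -0.0, 0.0]
force: [0.4, 2.1, 0.1]
width: -0.0001
```

step_arm:
  deltas:
    - [-1,[0.002,-0.005,-0.01],[0,0,0]]
    - [-1,[0.002,-0.006,-0.05],[0,0,0]]
    - [-1,[-0.035,-0.009,-0.053],[0,0,0]]
    - [-1,[-0.053,-0.009,-0.053],[0,0,0]]
    - [-1,[-0.053,-0.009,-0.053],[0,0,0]]

```text
time_s: 11.8
eef_pos: [0.5543, -0.2509, 0.0963]
ee_rot: [0.649, 0.76, -0.0, 0.002]
force: [-0.5, 1.4, 0.1]
width: -0.0002
```

```bash
python3 nut.py
```

```text
t 11.8 TCP jig mm [ 34.6 -81.6] z 96.3 toolx yaw 99.0 F [-0.5  1.4  0.1]
102 mean [ 37.345356 -43.12275 ] [  0.86   0.51  37.56 -42.64]
```

Axis at 30.7°, so t ≈ 329° and about 31° is left. I'll push the other wing again to the hard stop.

step_arm:
  deltas:
    - [-1,[0.004,0.001,0.03],[0,0,0]]
    - [-1,[0.005,0.001,0.054],[0,0,0]]
    - [-1,[0.005,0.001,0.054],[0,0,0]]

```text
time_s: 12.15
eef_pos: [0.5525, -0.2398, 0.0385]
ee_rot: [0.647, 0.762, -0.001, -0.003]
force: [0.3, 0.6, -0.8]
width: 0.0001
```

step_arm:
  deltas:
    - [-1,[0.004,-0.003,-0.001],[0,0,0]]
    - [-1,[0.008,-0.006,-0.001],[0,0,0]]
    - [-1,[0.01,-0.01,-0.001],[0,0,0]]
    - [-1,[0.012,-0.014,-0.001],[0,0,0]]
    - [-1,[0.012,-0.016,-0.001],[0,0,0]]

```text
time_s: 12.65
eef_pos: [0.5366, -0.2325, 0.0434]
ee_rot: [0.648, 0.762, 0.0, 0.0]
force: [1.5, -1.5, -0.2]
width: -0.0002
```

```bash
python3 nut.py
```

```text
t 12.65 TCP jig mm [ 20.1 -60.5] z 43.4 toolx yaw 99.3 F [ 1.5 -1.5 -0.2]
127 mean [ 30.594955 -45.96965 ] [  0.99   0.16  33.76 -44.75]
```

step_arm:
  deltas:
    - [-1,[0.002,-0.003,0],[0,0,0]]
    - [-1,[0.004,-0.005,0],[0,0,0]]
    - [-1,[0.005,-0.005,0],[0,0,0]]
    - [-1,[0.005,-0.005,0],[0,0,0]]

```text
time_s: 13.1
eef_pos: [0.5327, -0.231, 0.0432]
ee_rot: [0.648, 0.761, -0.0, 0.003]
force: [5.3, -8.9, -2.1]
width: 0.0001
```

step_arm:
  deltas:
    - [-1,[0.001,0,0],[0,0,0]]
    - [-1,[0.002,0,0],[0,0,0]]
    - [-1,[0.002,0,0],[0,0,0]]

```text
time_s: 13.4
eef_pos: [0.5327, -0.2307, 0.0433]
ee_rot: [0.649, 0.761, -0.001, 0.004]
force: [6.5, -13.4, -2.9]
width: -0.0004
```

```bash
python3 nut.py
```

```text
t 13.4 TCP jig mm [ 16.5 -58.1] z 43.3 toolx yaw 99.1 F [  6.5 -13.4  -2.9]
123 mean [ 29.175323 -45.19353 ] [  1.     0.09  33.3  -44.44]
```

The turn stalled against about 15 N, roughly five times the turning force, so this is the hard stop. I'll back off, lift clear and check.

step_arm:
  deltas:
    - [-1,[-0.008,0,0],[0,0,0]]
    - [-1,[-0.014,0.002,0],[0,0,0]]
    - [-1,[-0.014,0.002,-0.05],[0,0,0]]
    - [-1,[-0.014,0.002,-0.1],[0,0,0]]
    - [-1,[-0.014,-0.03,-0.15],[0,0,0]]

```text
time_s: 13.95
eef_pos: [0.5106, -0.243, 0.1863]
ee_rot: [0.646, 0.763, 0.0, 0.0]
force: [0.5, -0.1, 0.7]
width: -0.0002
```

step_arm:
  deltas:
    - [-1,[0,-0.03,-0.03],[0,0,0]]
    - [-1,[0,-0.03,-0.05],[0,0,0]]
    - [-1,[0,-0.03,-0.05],[0,0,0]]

```text
time_s: 14.25
eef_pos: [0.4786, -0.2494, 0.2374]
ee_rot: [0.648, 0.762, 0.001, 0.001]
force: [-0.1, -0.1, -1.1]
width: 0.0
```

```bash
python3 nut.py
python3 - <<'E'
from j import *
s,_=load('scene'); cv2.imwrite('pics/f.png',cv2.resize(s[120:340,60:360],(800,587),interpolation=cv2.INTER_CUBIC))
P,uv=cloud('scene',(230,345,150,230),.032,.062); J=(P[:,:2]-o)@Rj*1000; z=P[:,2]*1000
m=(z>49)&(J[:,0]>5)&(J[:,1]>8); print('box x',np.percentile(J[m,0],[2,50,98]))
E
```

```text
t 14.25 TCP jig mm [-39.9 -67.8] z 237.4 toolx yaw 99.2 F [-0.1 -0.1 -1.1]
88 mean [ 37.278652 -42.89594 ] [ 1.000e+00  1.000e-02  3.758e+01 -4.258e+01]
box x [16.93112671 41.44207921 69.66163904]
```

View pics/f.png

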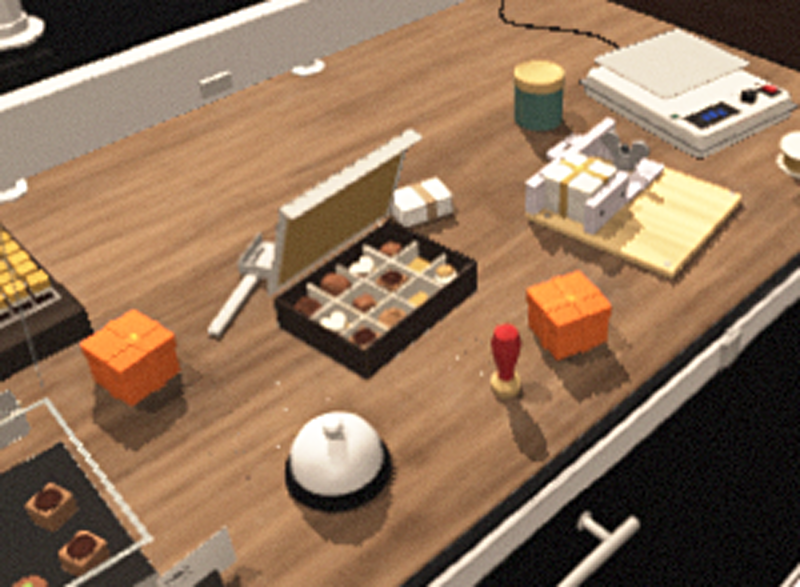

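The final picture shows the box at (580,185) clamped between stop and fence. The wings lie along jig x (axis within 1°, so t ≈ 2π), and the bystanders are undisturbed. I'll hand it in.

```bash
python3 -c "
from plant import *
print(sign_off())"
```

```text
the job is handed in; nothing more can be done
None
```

The gift box is held snug between the stop and the back fence, and the wing nut is screwed down tight. It was all done with pushes from the shut fingertips, and the job was handed in at about 14 s.

- **Stop:** I pushed it forward until it stalled. The last 2 mm of command moved it about 0.2 mm, and the force rose to about 7 N. The box is in the same place after tightening as before.
- **Wing nut:** I turned it clockwise in three strokes until it stalled against about 15 N, when turning it takes only 2 to 3 N. Afterwards its wings measured within 1° of the jig's x axis, which fits the 6.28 rad end stop.
- **Other things:** In the last picture the stamp, tin, bell, orange boxes and loose white box look undisturbed. I judged that by eye and did not measure it. I did not check the spool separately.

The depth reading put the box about 1.5 mm further along x than a snug fit should give, which is within the 2 mm calibration. One wing-angle reading at the end stop gave about 5°, taken with the finger partly hiding the nut. With the arm clear it read about 0.6°.

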